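# Top up the dry-block heater and hold its lid at 40 degrees

### The job

Two wells of the dry-block heater are empty: put one of the two spare sample vials from the bench fully down into each, upright, leaving the vials already in the block in their wells. Then take the lid, which is hinged on the right and leaning over open, swing it back and hold it still at 40 degrees above its closed position, as a shield over the vials while a colleague feeds a probe in under it; the lid has no stay and must not drop shut, so finish with it still held in the gripper at that angle. Leave the tall vial, the bottle and the tape roll where they are.

Things in the scene. Friction and masses are not known exactly. Their poses are not given: they have to be found in the camera images.
- heater: White dry-block heater, fixed; x to its rear, y to its left; origin on the bench about under the middle of the six wells. Housing 227 mm deep (x), 175 mm wide, sloped panel in front; in it a flat aluminium block, top 62 mm above the bench, with 2 rows of 3 round wells: rows along x, 45 mm apart in y; wells 52 mm apart in x. On the right side an upstand 88 mm high carries the lid hinge
- well_0 (a point): Centre of the mouth of well 0 (left row, front), level with the block's top face. Each well is a plain vertical hole 26.6 mm wide, flat bottom 28.5 mm down. Any two of the six wells are empty at the start; the others hold a vial. Axes as the heater's
- well_1 (a point): Centre of the mouth of well 1 (left row, middle), level with the block's top face. Each well is a plain vertical hole 26.6 mm wide, flat bottom 28.5 mm down. Any two of the six wells are empty at the start; the others hold a vial. Axes as the heater's
- well_2 (a point): Centre of the mouth of well 2 (left row, rear), level with the block's top face. Each well is a plain vertical hole 26.6 mm wide, flat bottom 28.5 mm down. Any two of the six wells are empty at the start; the others hold a vial. Axes as the heater's
- well_3 (a point): Centre of the mouth of well 3 (right row, front), level with the block's top face. Each well is a plain vertical hole 26.6 mm wide, flat bottom 28.5 mm down. Any two of the six wells are empty at the start; the others hold a vial. Axes as the heater's
- well_4 (a point): Centre of the mouth of well 4 (right row, middle), level with the block's top face. Each well is a plain vertical hole 26.6 mm wide, flat bottom 28.5 mm down. Any two of the six wells are empty at the start; the others hold a vial. Axes as the heater's
- well_5 (a point): Centre of the mouth of well 5 (right row, rear), level with the block's top face. Each well is a plain vertical hole 26.6 mm wide, flat bottom 28.5 mm down. Any two of the six wells are empty at the start; the others hold a vial. Axes as the heater's
- vial_a_mid (a point): Centre (half-way up) of one of the four vials that stand in wells at the start. White sample vial with a white screw cap, 22 mm across (body and cap), 57 mm tall, 22 g; all six are alike. Fully down in a well, its centre is at the well's mouth
- vial_b_mid (a point): Centre (half-way up) of one of the four vials that stand in wells at the start. White sample vial with a white screw cap, 22 mm across (body and cap), 57 mm tall, 22 g; all six are alike. Fully down in a well, its centre is at the well's mouth
- vial_c_mid (a point): Centre (half-way up) of one of the four vials that stand in wells at the start. White sample vial with a white screw cap, 22 mm across (body and cap), 57 mm tall, 22 g; all six are alike. Fully down in a well, its centre is at the well's mouth
- vial_d_mid (a point): Centre (half-way up) of one of the four vials that stand in wells at the start. White sample vial with a white screw cap, 22 mm across (body and cap), 57 mm tall, 22 g; all six are alike. Fully down in a well, its centre is at the well's mouth
- vial_e_mid (a point): Centre (half-way up) of one of the two spare vials, standing upright on the bench to the left of the heater, in front of the balance, at the start. White sample vial with a white screw cap, 22 mm across (body and cap), 57 mm tall, 22 g; all six are alike. Fully down in a well, its centre is at the well's mouth
- vial_f_mid (a point): Centre (half-way up) of one of the two spare vials, standing upright on the bench to the left of the heater, in front of the balance, at the start. White sample vial with a white screw cap, 22 mm across (body and cap), 57 mm tall, 22 g; all six are alike. Fully down in a well, its centre is at the well's mouth
- lid_angle (a joint): Lid angle in rad: 0 shut over the block, 0.70 is 40 degrees, 1.57 upright; at the start it leans over to the right on its stop at 2.06 (118 degrees) or is just settling onto it. The hinge runs freely, with no detent or stay: short of upright the lid drops shut if let go. It takes about 1 N at the handle to carry
- lid_hinge (a point): Middle of the lid's hinge axis, 98 mm above the bench along the right-hand side of the heater; the axis runs along the heater's x. The axes of this point are the heater's
- lid_handle (a point): Middle of the lid's bow handle: a round black bar 12 mm thick, 92 mm long, parallel to the hinge, 172 mm from its axis and 37 mm beyond the lid's free edge. At lid angle a it stands 172 mm x cos(a) to the left of (heater's +y) and 172 mm x sin(a) above the hinge axis. A finger fits between bar and lid; the bar can turn between the fingers
- lid: The lid itself: a clear hood hinged on the heater's right side, flat top panel 180 mm long (x) and 135 mm wide from the hinge, white edge rails, 30 mm skirts, black bow handle on its free (left) edge; at the start it leans over to the right. Origin on the hinge axis; when shut its axes are the heater's
- tall_vial_mid (a point): Centre (half-way up) of a tall amber vial, 28 mm across, 113 mm tall, standing on the bench near the spares; it is too wide for the wells and stays where it is
- bottle_100: Small 100 ml bottle with a blue cap, 56 mm across, 99 mm tall, at the right of the bench; origin at the centre of its underside; stays where it is
- tape_roll: Roll of pale blue labelling tape lying flat, 55 mm across, 19 mm high, lying far right of the heater; origin at the centre of its underside; stays where it is

How it is judged:
By the outcome, as a careful person would: the job done as asked, in the order asked, and still so for the second after the job is handed in, while the arm keeps its last pose, push and grip.
It also fails if it takes over 72 s, if anything falls off the work surface, if the arm or the gripper's body presses on something with over 40 N, if the wrist force passes 120 N, or if a joint passes its speed limit or range.

### The arm

A 6-joint arm with a two-finger parallel gripper is mounted at the origin on a cart in front of the work surface, level with it; the furniture and walls round the work are solid. World frame = base frame: x ahead of the robot, y to its left, z up, the work surface at z = 0. Lengths are in m, angles in rad, forces in N, time in s.
With the tool pointing down it reaches from about 0.35 to 0.8 m from the base axis. Payload 7.3 kg.
Tool frame: the origin (TCP) lies midway between the tips of the shut fingers; the grasp point (between the pads) lies 19 mm behind it; z points along the fingers, y is the line along which they close (so a half turn about z gives the same grasp; the last joint's range is limited). The gripper opens to 85 mm and grips with 20 to 120 N. Pads are 22 mm wide; open, the fingers measure 114 mm over their backs; the gripper's body (76 mm by 85 mm) begins 54 mm behind the grasp point. The pads swing forward as they close: fully open they stand 13 mm farther back than shut.
Start: joints at [-1.41, 0.342, 1.524, -0, 1.275, -0.146], TCP at [0.159, -0.5, 0.231] pointing down, gripper open.
Joint ranges: [-2.53, 2.53], [-0.77, 2.02], [0.04, 2.7], [-1, 4.14], [0.28, 2.66], [-3.11, 3.11]. Speed limits (rad/s): [2.57, 2.57, 3.14, 3.14, 3.14, 3.14].

### API

Orientations are given as a unit quaternion [w, x, y, z].
In Python, from station import r gives the robot as it stands.
- The arm moves only by the tool send_rows, never from a script. Its argument "rows" is a list of rows, each a list of 7 numbers: the turn, a rotation vector about the tool's x, y, z in rad, then the shift along the tool's x, y, z in mm, then the gripper's target within -1 to 1 (shut at 1, half-way at 0, fully open at -1). In form: [[ax, ay, az, x, y, z, jaw], ...]. A call has 1 to 8 rows; each row is the pose to reach, as a shift and turn from the pose commanded when the call began, along the tool's axes at that moment; what a row does not reach only later rows make up. A row lasts 1/8 s, in which the tool goes at most 62.5 mm and 10.7 degrees, less where a joint would pass 70% of its speed; a pose out of reach is approached as far as the arm can. A call with a gripper value outside its range is refused whole. The fingers move at their own pace and stop on an object; the grip force is fixed at half the most. Time passes only in rows, so rows that repeat a pose let the fingers close. It gives the time, the measured TCP pose, the force, the opening and the grip force at its end, in the units of the state.
- r.observe(): the state, without advancing time (a new reading comes with each control period).
- r.read_camera(name): name is "scene" or "side" or "wrist"; returns the picture (480x640x3 uint8, blue, green, red); there is no depth.
- r.camera_model(name): a dict with "fov_y" (degrees; the focal length in pixels is half the picture's height over the tangent of half this angle, whatever the lens; pixels are square), "cx", "cy" (the principal point, pixels), "rvec" (rotation vector, rad) and "tvec" (3), from world to camera coordinates, as OpenCV has them. Camera axes: x right, y down, z forward; pixel columns grow to the right and rows downward; lengths in m; the calibration is good to about 2 mm. The wrist camera is an equidistant fisheye: a pixel r from the principal point sees the ray r / f radians off the axis. A picture is of the moment at which its call begins: read the wrist's pose just before it. camera_model takes no time and is no camera call; for the wrist camera it gives the pose at the moment of the call.
- r.close_job(): hands the job in; it is judged then, once.
The state is a dict: "clock": time; "joint_positions": joint angles; "joint_velocities": joint speeds; "effort": joint torques, N m; "position": TCP position; "ee_rot": TCP orientation; "wrist_force": force on the tool from outside, world axes, zero at the start; "moment": the same for the moment, N m; "gripper_width": opening from 0.0 (shut) to 1.0 (fully open); "gripper_force": force on a finger pad.
Only numpy, scipy, OpenCV 4.12 (cv2) and the standard library are available. Lean on these libraries where they do the work, as an engineer would, in place of code of your own. Each camera call takes 0.05 s, during which the arm holds its last target. There are 200 camera calls.

## Working session

There is one attempt and no reset: what is moved stays moved. The work goes in short steps, Python scripts to look and compute and a tool call to move; the robot and the scene stay as the last step left them, time stands still between calls to the robot, and variables do not carry over. Pictures are saved under pics/ and viewed, at most 13 in all, crops included, and the job is handed in when it is done.

Besides the shell and the picture viewer there is one more tool, called after "Emit:" as a command line: name --pt "numbers of a row" for each row, then --argument value for the rest. send_rows: Moves the arm, as the interface text tells. Its arguments: {"type":"object","properties":{"rows":{"type":"array","items":{"type":"array","items":{"type":"number"}}}},"required":["rows"]}

```bash
mkdir -p pics; ls; cat > h.py <<'E'
import numpy as np,cv2
from station import r
from scipy.spatial.transform import Rotation as R
def snap(n,f):
    m=r.camera_model(n); im=r.read_camera(n); cv2.imwrite('pics/'+f,im); return m,im
def ray(m,u,v,fish=False):
    f=240/np.tan(np.radians(m['fov_y'])/2); d=np.array([(u-m['cx'])/f,(v-m['cy'])/f])
    if fish:
        t=np.hypot(*d); c=np.r_[d/t*np.sin(t),np.cos(t)] if t>0 else np.array([0,0,1.])
    else: c=np.r_[d,1]; c/=np.linalg.norm(c)
    Rm=R.from_rotvec(np.ravel(m['rvec'])).as_matrix(); return -Rm.T@np.ravel(m['tvec']),Rm.T@c
def tri(rays):
    A=sum(np.eye(3)-np.outer(d,d) for o,d in rays); b=sum((np.eye(3)-np.outer(d,d))@o for o,d in rays)
    x=np.linalg.solve(A,b); return x,[np.linalg.norm(np.cross(x-o,d)) for o,d in rays]
def atz(ra,z): o,d=ra; return o+d*(z-o[2])/d[2]
def proj(m,P,fish=False):
    Rm=R.from_rotvec(np.ravel(m['rvec'])).as_matrix(); c=Rm@np.asarray(P)+np.ravel(m['tvec'])
    f=240/np.tan(np.radians(m['fov_y'])/2)
    if fish:
        t=np.arctan2(np.hypot(c[0],c[1]),c[2]); d=c[:2]/np.hypot(c[0],c[1])*t
    else: d=c[:2]/c[2]
    return d*f+[m['cx'],m['cy']]
def totool(P,s=None):
    s=s or r.observe(); q=s['ee_rot']; Rt=R.from_quat([q[1],q[2],q[3],q[0]])
    return Rt.inv().apply(np.asarray(P)-s['position'])*1000
E
python3 - <<'E'
from h import *
s=r.observe(); print({k:np.round(v,3).tolist() for k,v in s.items()})
a=[snap(n,n+'0.png')  for n in('scene','side','wrist')]
for m,_ in a: print({k:np.round(v,3).tolist() if not isinstance(v,str) else v for k,v in m.items()})
E
```

```text
pics
{'clock': 0.0, 'joint_positions': [-1.41, 0.343, 1.525, -0.0, 1.275, -0.146], 'joint_velocities': [0.001, 0.0, -0.001, -0.0, -0.0, 0.0], 'effort': [0.001, -43.368, -24.601, -0.0, 0.008, 0.0], 'position': [0.158, -0.5, 0.231], 'ee_rot': [-0.001, 0.988, 0.153, -0.0], 'wrist_force': [-0.273, -0.424, 0.126], 'moment': [0.024, -0.0, 0.009], 'gripper_force': 0.0, 'gripper_width': 0.999}
{'fov_y': 51.228, 'cx': 325.756, 'cy': 235.918, 'rvec': [1.922, -0.787, 0.464], 'tvec': [-0.392, 0.216, 1.282]}
{'fov_y': 43.074, 'cx': 322.331, 'cy': 239.695, 'rvec': [0.319, -2.623, 1.42], 'tvec': [0.455, 0.164, 1.595]}
{'fov_y': 65.706, 'cx': 320.507, 'cy': 244.319, 'rvec': [-2.36, 1.726, 0.227], 'tvec': [-0.525, -0.032, 0.377]}
```

View pics/scene0.png

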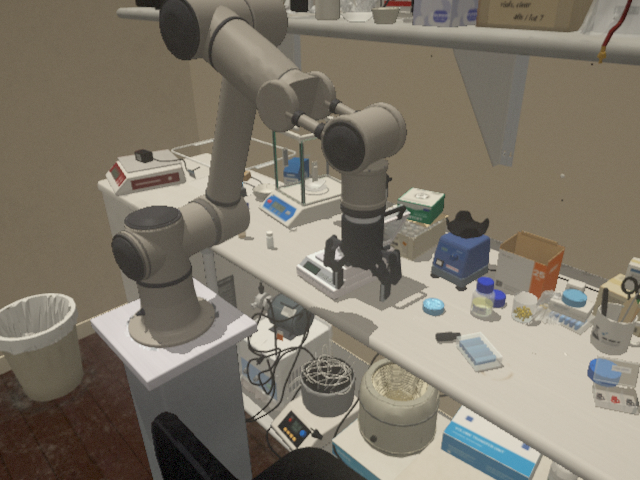

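View pics/side0.png

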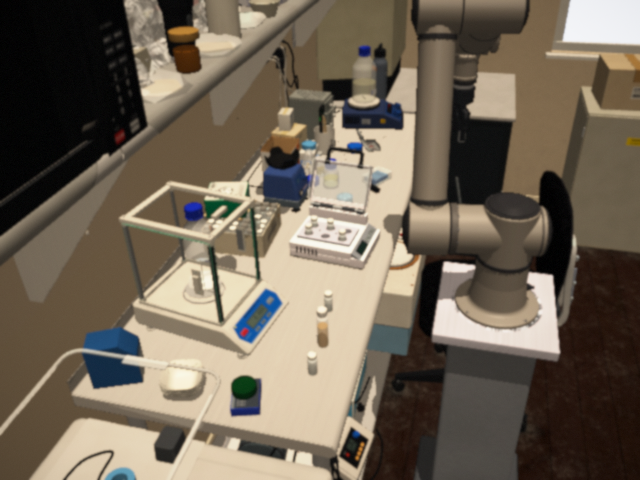

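The scene view shows the arm hiding the heater. The side view shows the heater at about (340,235), its open lid at (340,180), spare vials at (328,300) and (312,362), and the tall vial at (322,325). I'll enlarge the side view and compute rough positions.

```bash
python3 - <<'E'
from h import *
im=cv2.imread('pics/side0.png')
a=cv2.resize(im[130:280,280:400],None,fx=4,fy=4,interpolation=cv2.INTER_CUBIC)
b=cv2.resize(im[280:380,290:340],None,fx=6,fy=6,interpolation=cv2.INTER_CUBIC)
cv2.imwrite('pics/c0.png',np.hstack([a,b]))
m=r.camera_model('side')
for n,u,v,z in [('v1',328,302,.03),('tall',322,326,.056),('v2',312,363,.03),('heater',335,229,.06),('handle',347,152,.25)]: print(n,atz(ray(m,u,v),z).round(3))
print(proj(r.camera_model('scene'),atz(ray(m,312,363),.03)))
E
```

```text
v1 [0.42  0.134 0.03 ]
tall [0.403 0.256 0.056]
v2 [0.402 0.355 0.03 ]
heater [ 0.474 -0.168  0.06 ]
handle [ 0.467 -0.3    0.25 ]
[224.85672508 220.11005993]
```

View pics/c0.png

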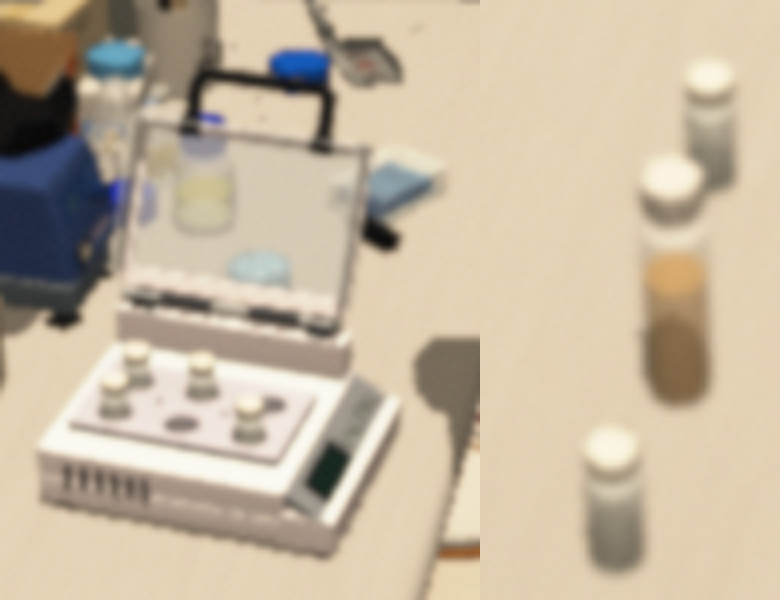

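The crop shows empty wells at crop (182,424) and (270,405), which are well 1 and well 3. The spares' caps are at full-image (312,354) and (328,293), with the tall amber vial between them. Handle ends are at (330,149) and (362,153). Next I'll work out a viewing move.

```bash
python3 - <<'E'
from h import *
m=r.camera_model('side'); 
for u,v,z in [(330,149,.25),(362,153,.25),(325.5,236,.062),(347.5,231,.062)]: print(atz(ray(m,u,v),z).round(3))
w=r.camera_model('wrist'); o,d=ray(w,320.5,244.3,1); print(o.round(3),d.round(3), 'cam in tool',totool(o).round(1))
for P in [(.40,-.10,.36),(.42,0,.36),(.36,.2,.3)]: print(P,totool(P).round(0))
E
```

```text
[ 0.522 -0.31   0.25 ]
[ 0.422 -0.302  0.25 ]
[ 0.491 -0.121  0.062]
[ 0.435 -0.162  0.062]
[ 0.222 -0.48   0.373] [-0.246 -0.077 -0.966] cam in tool [  66.9    0.4 -141.8]
(0.4, -0.1, 0.36) [ 351. -309. -129.]
(0.42, 0, 0.36) [ 400. -398. -129.]
(0.36, 0.2, 0.3) [ 404. -607.  -68.]
```

Emit:
send_rows --pt "0 0 0.1 20 -10 -55 -1" --pt "0 0 0.2 60 -30 -100 -1" --pt "0 0 0.3 110 -70 -129 -1" --pt "0 0 0.3 160 -115 -129 -1" --pt "0 0 0.3 205 -155 -129 -1" --pt "0 0 0.3 250 -200 -129 -1" --pt "0 0 0.3 295 -245 -129 -1" --pt "0 0 0.3 325 -285 -129 -1"

```text
clock: 1.15
position: [0.3829, -0.1288, 0.3601]
ee_rot: [0.0, 1.0, 0.003, 0.0]
wrist_force: [1.1, -0.1, 0.2]
gripper_width: 1.0
gripper_force: 0.0
```

Emit:
send_rows --pt "0 0 0 0 0 0 -1" --pt "0 0 0 0 0 0 -1"

```text
clock: 1.4
position: [0.3822, -0.1308, 0.3602]
ee_rot: [0.0, 1.0, 0.004, -0.0]
wrist_force: [0.9, -0.8, 0.3]
gripper_width: 0.998
gripper_force: 0.0
```

```bash
python3 - <<'E'
from h import *
import pickle
m,im=snap('wrist','w1.png'); pickle.dump(m,open('w1.pkl','wb')); s=r.observe(); print(s['position'].round(4) if hasattr(s['position'],'round') else s['position'],s['ee_rot'],s['clock'])
cv2.imwrite('pics/w1b.png',cv2.resize(im,(800,600),interpolation=cv2.INTER_CUBIC))
E
```

```text
[ 0.382  -0.1315  0.3601] [ 1.93278105e-04  9.99995463e-01  2.99698151e-03 -2.33811726e-04] 1.45
```

View pics/w1b.png

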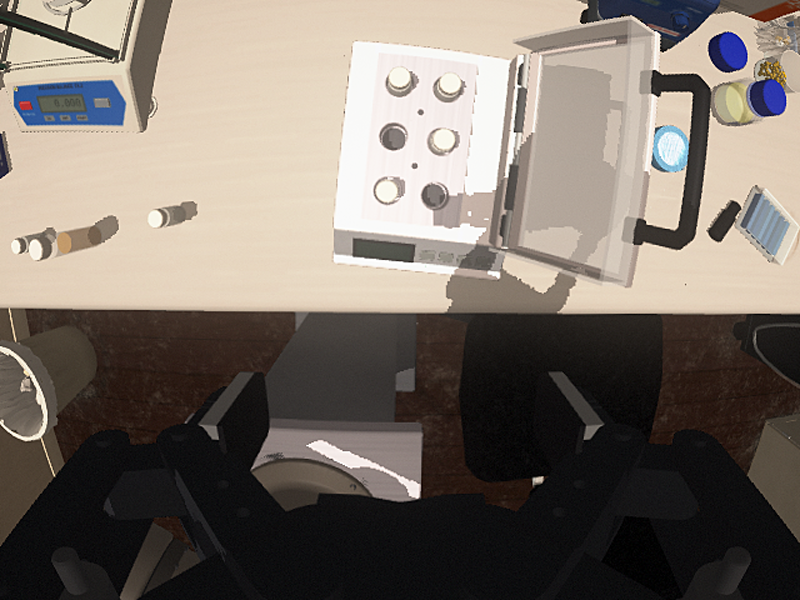

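The wrist view at 800x600 shows empty wells 1 at (393,137) and 3 at (435,195). Well vial caps are at (400,80), (449,85), (443,140) and (388,189). Spare caps are at (156,218) and (17,245), and the handle bar runs from (698,88) to (688,240). Now to triangulate.

```bash
python3 - <<'E'
from h import *
import pickle
from scipy.optimize import least_squares
w=pickle.load(open('w1.pkl','rb')); m=r.camera_model('side')
W=lambda u,v: ray(w,u*.8,v*.8,True)
for n,a,b in [('v1cap',(156,218),(328.2,292.5)),('v2cap',(17,245),(312,353.3)),('w1',(393,137),(325.5,236)),('w3',(435,195),(347.5,231)),('handle',(694,163),(345.75,150.75)),('cap4',(443,140),(330.4,220)),('cap0',(388,189),(342.4,231))]:
    x,e=tri([W(*a),ray(m,*b)]); print(n,x.round(4),np.round(e,4))
for n,u,v in [('v1',156,218),('v2',17,245)]: print(n,atz(W(u,v),.057).round(4))
wl=[(-52,22.5),(0,22.5),(52,22.5),(-52,-22.5),(0,-22.5),(52,-22.5)]
ob={0:(388,189,.0905),1:(393,137,.062),2:(400,80,.0905),3:(435,195,.062),4:(443,140,.0905),5:(449,85,.0905)}
P={k:atz(W(u,v),z)[:2] for k,(u,v,z) in ob.items()}
def f(p): 
    c,s=np.cos(p[2]),np.sin(p[2]); M=np.array([[c,-s],[s,c]])
    return np.concatenate([P[k]-(p[:2]+M@np.array(wl[k])/1000) for k in P])
q=least_squares(f,[.47,-.15,0]); print('heater',q.x.round(4),q.fun.reshape(-1,2).round(4).tolist())
c,s=np.cos(q.x[2]),np.sin(q.x[2])
for k in (1,3): print(k,(q.x[:2]+np.array([[c,-s],[s,c]])@np.array(wl[k])/1000).round(4))
for u,v,z in [(698,88,.25),(688,240,.25),(515,150,.098),(517,60,.098),(504,245,.098)]: print(atz(W(u,v),z).round(3))
E
```

```text
v1cap [0.4219 0.127  0.0552] [0.0012 0.0012]
v2cap [0.4032 0.3511 0.0557] [0.0014 0.0014]
w1 [ 0.4929 -0.1231  0.0608] [0.0012 0.0012]
w3 [ 0.4373 -0.1634  0.0605] [0.0021 0.0021]
handle [ 0.4741 -0.3125  0.2476] [0.0004 0.0004]
cap4 [ 0.4884 -0.1672  0.0897] [0.0009 0.0009]
cap0 [ 0.4426 -0.1197  0.0867] [0.0023 0.0023]
v1 [0.4232 0.1263 0.057 ]
v2 [0.4047 0.3502 0.057 ]
heater [ 0.4916 -0.1455 -0.0971] [[0.0028, -0.0013], [0.0001, 0.0002], [-0.0026, -0.0009], [0.0017, 0.0001], [-0.0003, 0.0009], [-0.0018, 0.001]]
1 [ 0.4938 -0.1231]
3 [ 0.4377 -0.1628]
[ 0.523 -0.314  0.25 ]
[ 0.426 -0.31   0.25 ]
[ 0.483 -0.23   0.098]
[ 0.565 -0.232  0.098]
[ 0.398 -0.223  0.098]
```

Emit:
send_rows --pt "0 0 0 6 -50 30 -1" --pt "0 0 0 12 -100 60 -1" --pt "0 0 0 20 -150 95 -1" --pt "0 0 0 30 -200 130 -1" --pt "0 0 0 38 -240 170 -1" --pt "0 0 0 42 -258 205 -1" --pt "0 0 0 42 -258 240 -1" --pt "0 0 0 42 -258 250 -1"

```text
clock: 2.45
position: [0.4218, 0.126, 0.1084]
ee_rot: [0.0, 1.0, 0.002, -0.002]
wrist_force: [-0.4, -0.8, -0.5]
gripper_width: 0.999
gripper_force: 0.0
```

Emit:
send_rows --pt "0 0 0 0 0 0 -1"

```text
clock: 2.58
position: [0.423, 0.1264, 0.1103]
ee_rot: [0.0, 1.0, 0.002, -0.0]
wrist_force: [0.4, 0.6, -0.2]
gripper_width: 1.001
gripper_force: 0.0
```

```bash
python3 - <<'E'
from h import *
m,im=snap('wrist','w2.png'); s=r.observe(); print(s['position'],s['ee_rot'])
print(proj(m,[.4225,.1265,.057],1),proj(m,[.404,.3505,.057],1), totool([.4225,.1265,.031]))
# brightness blob: cap
E
```

```text
[0.42343583 0.126629   0.11102737] [2.44825045e-05 9.99997005e-01 2.38887683e-03 5.31253595e-04]
[320.33103781 271.07327954] [ 17.834641  286.9884231] [-1.0214561   0.12040565 80.02633366]
```

View pics/w2.png

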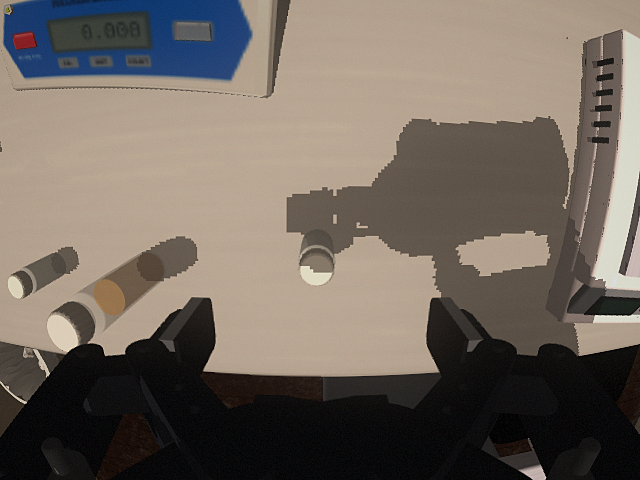

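The cap sits at (316,268) against a predicted (320,271), so the vial is 2 mm further left and about 1.5 mm further ahead. I'll descend with that correction.

Emit:
send_rows --pt "0 0 0 0.5 -2 30 -1" --pt "0 0 0 0.5 -2 60 -1" --pt "0 0 0 0.5 -2 79 -1" --pt "0 0 0 0.5 -2 79 -0.3" --pt "0 0 0 0.5 -2 79 1" --pt "0 0 0 0.5 -2 79 1" --pt "0 0 0 0.5 -2 79 1" --pt "0 0 0 0.5 -2 79 1"

```text
clock: 3.62
position: [0.4238, 0.1296, 0.0323]
ee_rot: [-0.0, 1.0, 0.003, 0.001]
wrist_force: [-0.5, -0.7, 5.4]
gripper_width: 0.23
gripper_force: 58.3
```

Emit:
send_rows --pt "0 0 0 0 0 0 1" --pt "0 0 0 0 0 -50 1" --pt "0 0 0 0 0 -100 1" --pt "0 0 0 0 0 -130 1"

```text
clock: 4.12
position: [0.4237, 0.1297, 0.164]
ee_rot: [-0.0, 1.0, 0.003, 0.002]
wrist_force: [-0.2, 0.6, -0.5]
gripper_width: 0.229
gripper_force: 58.7
```

```bash
python3 - <<'E'
from h import *
s=r.observe(); print(s['position'],s['ee_rot'],s['gripper_width'],s['gripper_force'])
for P in [(.4935,-.123,.135)]: print(totool(P).round(1))
E
```

```text
[0.42368665 0.12968336 0.16397399] [-1.62886675e-04  9.99992557e-01  3.45127130e-03  1.71696322e-03] 0.22924972665887033 58.697378039360046
[ 68.  253.2  29.1]
```

Emit:
send_rows --pt "0 0 0.02 15 50 0 1" --pt "0 0 0.04 30 100 0 1" --pt "0 0 0.06 45 150 0 1" --pt "0 0 0.08 58 200 0 1" --pt "0 0 0.09 66 240 10 1" --pt "0 0 0.09 68 253 25 1" --pt "0 0 0.09 68 253 25 1" --pt "0 0 0.09 68 253 25 1"

```text
clock: 5.12
position: [0.4925, -0.1217, 0.1364]
ee_rot: [-0.0, 0.999, -0.041, -0.0]
wrist_force: [0.3, -0.2, -0.0]
gripper_width: 0.233
gripper_force: 58.8
```

```bash
python3 - <<'E'
from h import *
s=r.observe(); print(s['position'],s['ee_rot'])
m,im=snap('wrist','w3.png'); m2,im2=snap('side','s3.png')
print('pred w1',proj(m,[.4935,-.123,.062],1),'caps',[proj(m,[x,y,.0905],1).round(0).tolist() for x,y in [(.4885,-.167)]])
a=cv2.resize(im[130:400,180:460],(622,600),interpolation=cv2.INTER_CUBIC)
cv2.imwrite('pics/c3.png',a)
b=cv2.resize(im2[180:260,285:385],(800,640),interpolation=cv2.INTER_CUBIC)[:600]; cv2.imwrite('pics/c3s.png',b)
print('side pred w1',proj(m2,[.4935,-.123,.062]),'vial bottom',proj(m2,[s['position'][0],s['position'][1],s['position'][2]-.0323]))
E
```

```text
[ 0.49248851 -0.1216835   0.13642969] [-2.35860772e-04  9.99158026e-01 -4.10259477e-02 -2.35140672e-04]
pred w1 [322.90332329 257.2434762 ] caps [[404.0, 275.0]]
side pred w1 [324.89716794 235.60395186] vial bottom [324.80877261 223.53329844]
```

View pics/c3.png

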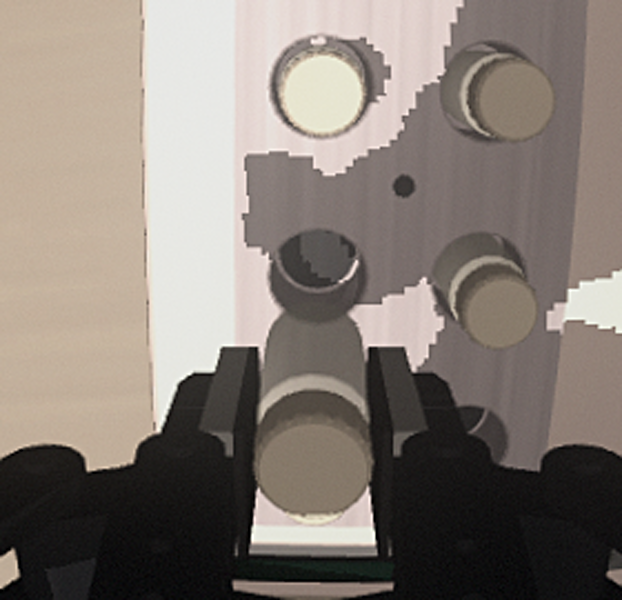

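The crop shows the well 1 mouth centred at crop (317,275), i.e. image (322.9,253.8), and the held cap at crop (314,468), i.e. image (321.3,340.6). The wells' other vials are standing properly.

```bash
python3 - <<'E'
from h import *
m=r.camera_model('wrist'); C=lambda u,v,z: atz(ray(m,180+u*.45,130+v*.45,1),z)
c=C(314,468,.1611); w=C(317.5,275,.062); print('cap',c,totool(c),'well',w,totool(w),'diff',totool(w)-totool(c))
print('cap2',C(321,95,.0905),'cap4',C(497,312,.0905),'cap5',C(513,97,.0905))
E
```

```text
cap [ 0.4925477  -0.12180783  0.1611    ] [ -0.28358465   0.05765726 -24.26765539] well [ 0.49603112 -0.12326338  0.062     ] [ 3.24452768  1.2141385  74.83470482] diff [ 3.52811232  1.15648124 99.10236021]
cap2 [ 0.54666784 -0.12790358  0.0905    ] cap4 [ 0.49133293 -0.16680667  0.0905    ] cap5 [ 0.54334386 -0.17224568  0.0905    ]
```

Emit:
send_rows --pt "0 0 0 3 1.2 10 1" --pt "0 0 0 3 1.2 30 1" --pt "0 0 0 3 1.2 42 1" --pt "0 0 0 3 1.2 50 1"

```text
clock: 5.72
position: [0.4955, -0.1242, 0.0855]
ee_rot: [-0.0, 0.999, -0.041, -0.0]
wrist_force: [-0.2, -0.2, -0.1]
gripper_width: 0.233
gripper_force: 58.8
```

Emit:
send_rows --pt "0 0 0 0 0 8 1" --pt "0 0 0 0 0 15 1" --pt "0 0 0 0 0 18 1" --pt "0 0 0 0 0 18 1"

```text
clock: 6.22
position: [0.4956, -0.1245, 0.0682]
ee_rot: [0.0, 0.999, -0.042, -0.0]
wrist_force: [0.6, -0.4, 0.2]
gripper_width: 0.233
gripper_force: 58.8
```

Emit:
send_rows --pt "0 0 0 0 0 1.5 1" --pt "0 0 0 0 0 1.5 0.4" --pt "0 0 0 0 0 1.5 0.3" --pt "0 0 0 0 0 1.5 0.3" --pt "0 0 0 0 0 -10 0.3" --pt "0 0 0 0 0 -50 0.3" --pt "0 0 0 0 0 -95 0.3"

```text
clock: 7.1
position: [0.4953, -0.1243, 0.1647]
ee_rot: [-0.0, 0.999, -0.042, -0.0]
wrist_force: [0.5, -0.4, -0.5]
gripper_width: 0.348
gripper_force: 0.0
```

```bash
python3 - <<'E'
from h import *
s=r.observe(); print(s['position'],s['ee_rot'])
m,im=snap('wrist','w4.png'); 
cv2.imwrite('pics/c4.png',cv2.resize(im[130:400,180:460],(622,600),interpolation=cv2.INTER_CUBIC))
print(proj(m,[.4955,-.1235,.0905],1), (proj(m,[.4955,-.1235,.0905],1)-[180,130])/.45)
print(totool([.4055,.3495,.11]))
E
```

```text
[ 0.49534014 -0.12428026  0.16473577] [-1.06353788e-04  9.99134588e-01 -4.15923142e-02 -3.78577726e-04]
[319.53583416 258.88009407] [310.07963147 286.40020904]
[-132.45500844 -465.78177301   58.34796808]
```

View pics/c4.png

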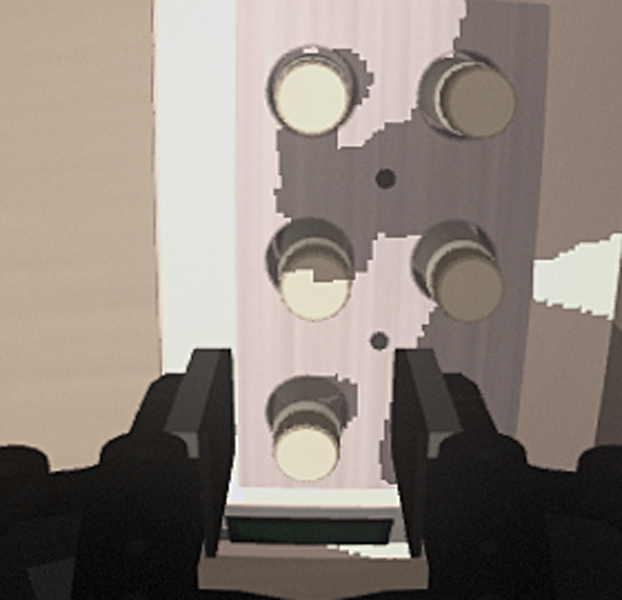

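Cap 1 is at crop (314,286), as predicted for full depth, and matches its neighbours. Next I go to the second spare.

Emit:
send_rows --pt "0 0 -0.01 -17 -58 0 0.3" --pt "0 0 -0.02 -34 -116 0 -1" --pt "0 0 -0.04 -51 -175 0 -1" --pt "0 0 -0.05 -68 -234 0 -1" --pt "0 0 -0.07 -85 -293 0 -1" --pt "0 0 -0.08 -102 -352 0 -1" --pt "0 0 -0.08 -119 -411 0 -1" --pt "0 0 -0.08 -132 -466 0 -1"

```text
clock: 8.15
position: [0.4021, 0.3531, 0.1641]
ee_rot: [-0.0, 1.0, -0.001, 0.001]
wrist_force: [1.6, -0.9, -0.1]
gripper_width: 0.996
gripper_force: 0.0
```

Emit:
send_rows --pt "0 0 0 0 0 25 -1" --pt "0 0 0 0 0 45 -1" --pt "0 0 0 0 0 45 -1"

```text
clock: 8.52
position: [0.402, 0.3506, 0.1175]
ee_rot: [0.001, 1.0, -0.001, -0.001]
wrist_force: [-1.0, -0.1, 0.3]
gripper_width: 0.998
gripper_force: 0.0
```

```bash
python3 - <<'E'
from h import *
s=r.observe(); print(s['position'],s['ee_rot'])
m,im=snap('wrist','w5.png'); 
p=proj(m,[.4055,.3495,.057],1); print(p, totool([.4055,.3495,.032]))
cv2.imwrite('pics/c5.png',cv2.resize(im[180:380,180:460],(784,560),interpolation=cv2.INTER_CUBIC))
E
```

```text
[0.4019867  0.35063367 0.11750354] [ 7.59587647e-04  9.99998110e-01 -1.41013083e-03 -1.10251588e-03]
[322.42318723 260.20194298] [ 2.76220616  1.36214623 86.55305468]
```

View pics/c5.png

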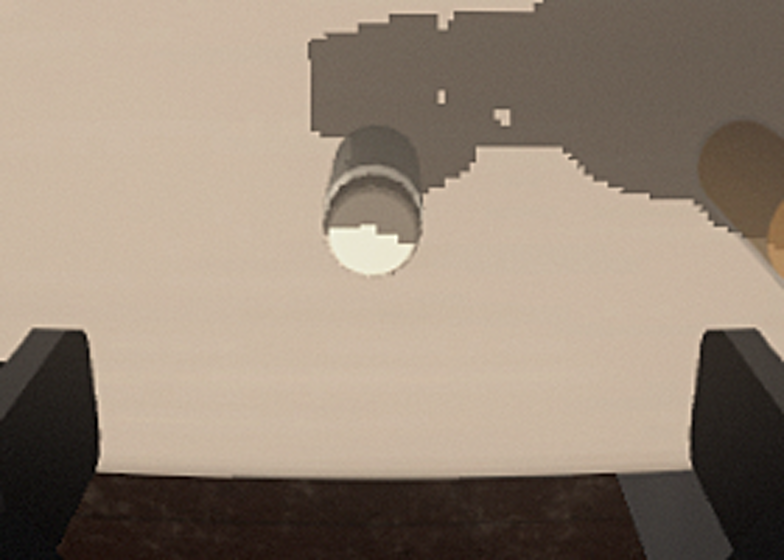

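The cap is at crop (373,229), i.e. image (313.2,261.8), so the vial is at about (0.4047, 0.3545).

Emit:
send_rows --pt "0 0 0 2.5 -4 30 -1" --pt "0 0 0 2.5 -4 60 -1" --pt "0 0 0 2.5 -4 86 -1" --pt "0 0 0 2.5 -4 86 -0.3" --pt "0 0 0 2.5 -4 86 1" --pt "0 0 0 2.5 -4 86 1" --pt "0 0 0 2.5 -4 86 1" --pt "0 0 0 2.5 -4 86 1"

```text
clock: 9.57
position: [0.406, 0.3553, 0.0337]
ee_rot: [-0.001, 1.0, -0.002, 0.001]
wrist_force: [-1.2, -0.4, 5.4]
gripper_width: 0.23
gripper_force: 58.4
```

Emit:
send_rows --pt "0 0 0 0 0 0 1" --pt "0 0 0 0 0 -50 1" --pt "0 0 0 0 0 -100 1" --pt "0 0 0 0 0 -140 1" --pt "0 0 0 0 0 -140 1"

```text
clock: 10.2
position: [0.407, 0.3561, 0.1763]
ee_rot: [-0.002, 1.0, -0.002, 0.003]
wrist_force: [0.1, -0.2, -0.9]
gripper_width: 0.233
gripper_force: 58.7
```

```bash
python3 - <<'E'
from h import *
s=r.observe(); print(s['position'],s['ee_rot'],s['gripper_width'],s['gripper_force'])
# well3 from refined well1 (.4955,-.123) and yaw
for yaw in (-.085,-.095):
  P=np.array([.4955,-.123])+R.from_euler('z',yaw).apply([-.052,-.045,0])[:2]; print(P)
print(totool([.4395,-.1635,.135]))
E
```

```text
[0.40695943 0.35606048 0.17625169] [-0.00217954  0.99999058 -0.00154782  0.00341903] 0.23266441489278322 58.69852066040039
[ 0.43986734 -0.16342286]
[ 0.4394659  -0.16286452]
[ 33.87395325 519.63306189  39.21377711]
```

Emit:
send_rows --pt "0 0 0.01 4 58 0 1" --pt "0 0 0.02 8 116 0 1" --pt "0 0 0.04 12 174 0 1" --pt "0 0 0.05 16 232 0 1" --pt "0 0 0.07 20 290 0 1" --pt "0 0 0.08 24 348 0 1" --pt "0 0 0.09 28 406 0 1" --pt "0 0 0.09 32 464 0 1"

```text
clock: 11.2
position: [0.4352, -0.1109, 0.1717]
ee_rot: [-0.0, 0.999, -0.047, -0.0]
wrist_force: [0.8, 0.2, -0.6]
gripper_width: 0.239
gripper_force: 58.8
```

```bash
python3 - <<'E'
from h import *
s=r.observe(); print(s['position'],s['ee_rot'],totool([.4395,-.1635,.137]))
E
```

```text
[ 0.43518925 -0.11088117  0.17165632] [-1.88993819e-04  9.98907836e-01 -4.67216204e-02 -4.34812309e-04] [ 9.23414476 51.99841124 34.6306338 ]
```

Emit:
send_rows --pt "0 0 0 6 35 15 1" --pt "0 0 0 9 51 34 1" --pt "0 0 0 9 51 34 1" --pt "0 0 0 9 51 34 1"

```text
clock: 11.7
position: [0.4399, -0.1601, 0.1384]
ee_rot: [-0.0, 0.999, -0.046, -0.0]
wrist_force: [-0.1, 0.8, -0.8]
gripper_width: 0.232
gripper_force: 58.8
```

```bash
python3 - <<'E'
from h import *
s=r.observe(); print(s['position'],s['ee_rot'],totool([.4395,-.1632,.0672]))
m,im=snap('wrist','w6.png'); 
print('pred well3',(proj(m,[.4395,-.1632,.062],1)-[180,130])/.45)
cv2.imwrite('pics/c6.png',cv2.resize(im[130:400,180:460],(622,600),interpolation=cv2.INTER_CUBIC))
E
```

```text
[ 0.43989161 -0.16007559  0.13838273] [-2.06473846e-04  9.98920282e-01 -4.64560415e-02 -2.54027257e-04] [-6.24469023e-02  3.17495425e+00  7.11815409e+01]
pred well3 [324.58246565 284.87168547]
```

View pics/c6.png

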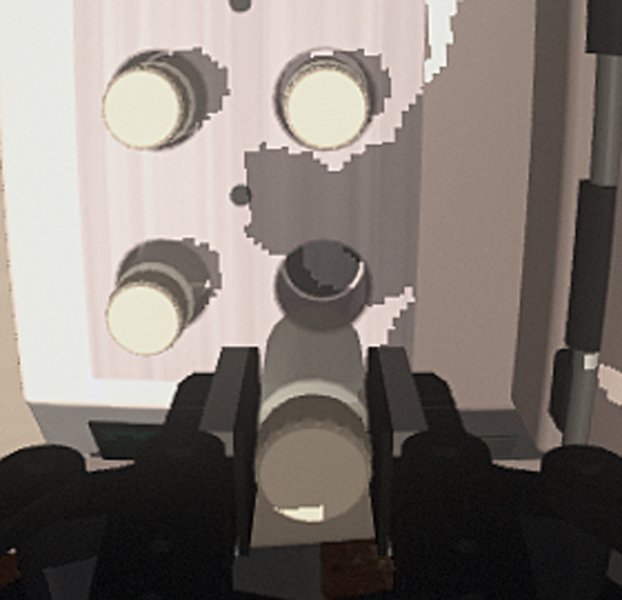

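The well 3 mouth is at crop (322,284) against a predicted (324.6,285), so the estimate holds. I'll insert now.

Emit:
send_rows --pt "0 0 0 0.5 2.7 10 1" --pt "0 0 0 0.5 2.7 30 1" --pt "0 0 0 0.5 2.7 42 1" --pt "0 0 0 0.5 2.7 50 1"

```text
clock: 12.25
position: [0.4402, -0.1632, 0.0876]
ee_rot: [-0.0, 0.999, -0.046, -0.0]
wrist_force: [0.4, 0.8, -0.5]
gripper_width: 0.231
gripper_force: 58.8
```

Emit:
send_rows --pt "0 0 0 0 0 8 1" --pt "0 0 0 0 0 15 1" --pt "0 0 0 0 0 18 1" --pt "0 0 0 0 0 18 1"

```text
clock: 12.75
position: [0.4403, -0.1635, 0.0702]
ee_rot: [-0.0, 0.999, -0.047, -0.0]
wrist_force: [0.6, 0.9, -0.1]
gripper_width: 0.23
gripper_force: 58.8
```

Emit:
send_rows --pt "0 0 0 0 0 2 1" --pt "0 0 0 0 0 2 0.4" --pt "0 0 0 0 0 2 0.3" --pt "0 0 0 0 0 2 0.3" --pt "0 0 0 0 0 -10 0.3" --pt "0 0 0 0 0 -50 0.3" --pt "0 0 0 0 0 -95 0.3" --pt "0 0 0 0 0 -150 -1"

```text
clock: 13.75
position: [0.4398, -0.1632, 0.2222]
ee_rot: [-0.0, 0.999, -0.047, -0.0]
wrist_force: [0.6, -0.3, 0.1]
gripper_width: 0.551
gripper_force: 0.0
```

Emit:
send_rows --pt "0 0 0 0 0 -55 -1" --pt "0 0 0 -30 20 -95 -1" --pt "0 0 0 -50 30 -95 -1" --pt "0 0 0 -50 30 -95 -1"

```text
clock: 14.25
position: [0.3869, -0.1889, 0.3166]
ee_rot: [0.001, 0.999, -0.047, 0.001]
wrist_force: [0.0, 0.1, 0.0]
gripper_width: 1.0
gripper_force: 0.0
```

```bash
python3 - <<'E'
from h import *
import pickle
s=r.observe(); print(s['position'],s['ee_rot'],np.round(s['joint_positions'],2))
m,im=snap('wrist','w7.png'); pickle.dump(m,open('w7.pkl','wb'))
print(proj(m,[.44,-.1635,.0905],1),proj(m,[.474,-.3125,.2476],1))
E
```

```text
[ 0.38686218 -0.18894149  0.31660926] [ 6.26231583e-04  9.98872747e-01 -4.74564057e-02  8.56549951e-04] [-0.63  0.1   1.6  -0.    1.44  1.03]
[289.67767829 164.63962927] [508.99554511 105.5466451 ]
```

View pics/w7.png

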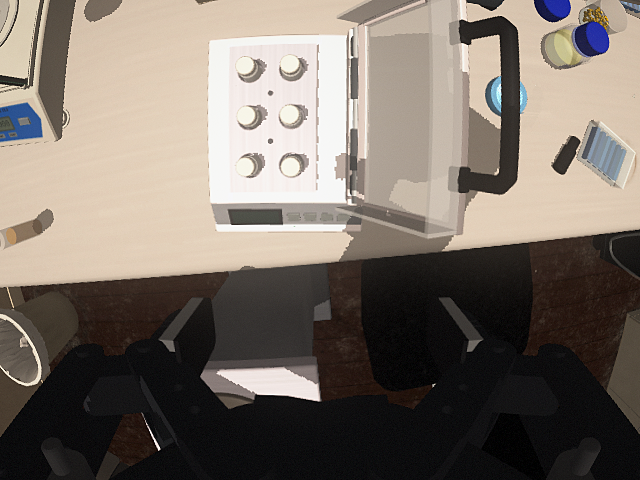

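All six vials sit evenly in the block. The handle bar runs from (509,20) to (510,183), with its middle at (510,103) close to the prediction. Next is the handle approach.

```bash
python3 - <<'E'
from h import *
import pickle
w=pickle.load(open('w7.pkl','rb'));w1=pickle.load(open('w1.pkl','rb')); m=r.camera_model('side')
mid=tri([ray(w,510,103,1),ray(m,345.75,150.75),ray(w1,694*.8,163*.8,1)]); print(mid)
a=atz(ray(w,509,25,1),.2476);b=atz(ray(w,510,180,1),.2476); print(a,b,np.arctan2(*(a-b)[[1,0]]),(a+b)/2)
for u,v in [(353,40),(353,185),(353,115)]: print('hinge',atz(ray(w,u,v,1),.098))
print(totool([.474,-.3125,.230]))
E
```

```text
(array([ 0.47469922, -0.31337439,  0.24708127]), [np.float64(0.0009946946064983391), np.float64(0.0008351903864094726), np.float64(0.0005511029850096151)])
[ 0.52690974 -0.31960634  0.2476    ] [ 0.42766743 -0.31067201  0.2476    ] -0.08978337824599594 [ 0.47728858 -0.31513918  0.2476    ]
hinge [ 0.55829413 -0.23666739  0.098     ]
hinge [ 0.41469967 -0.22338073  0.098     ]
hinge [ 0.4827198  -0.22926827  0.098     ]
[ 97.6775844  115.0445344   86.24647004]
```

Emit:
send_rows --pt "0 0 0 30 35 0 0.1" --pt "0 0 0 60 70 0 0.1" --pt "0 0 0 85 100 0 0.1" --pt "0 0 0 98 116 10 0.1" --pt "0 0 0 98 116 20 0.1" --pt "0 0 0 98 116 20 0.1"

```text
clock: 15.05
position: [0.4742, -0.3121, 0.294]
ee_rot: [-0.001, 0.999, -0.046, -0.001]
wrist_force: [-0.5, 0.3, 0.0]
gripper_width: 0.448
gripper_force: 0.0
```

```bash
python3 - <<'E'
from h import *
s=r.observe(); print(s['position'],s['ee_rot'],totool([.4748,-.3137,.230]),s['gripper_width'],np.round(s['joint_positions'],2))
m,im=snap('wrist','w8.png'); print((proj(m,[.4748,-.3137,.2475],1)-[140,140])*2)
cv2.imwrite('pics/c8.png',cv2.resize(im[140:440,140:500],(720,600),interpolation=cv2.INTER_CUBIC))
E
```

```text
[ 0.47420896 -0.31211765  0.29397759] [-0.00105831  0.99892758 -0.04627272 -0.00118509] [ 0.89252846  1.6491807  63.97240301] 0.44841420662648196 [-0.72  0.39  1.29  0.    1.47  0.95]
[368.00447779 265.86683716]
```

View pics/c8.png

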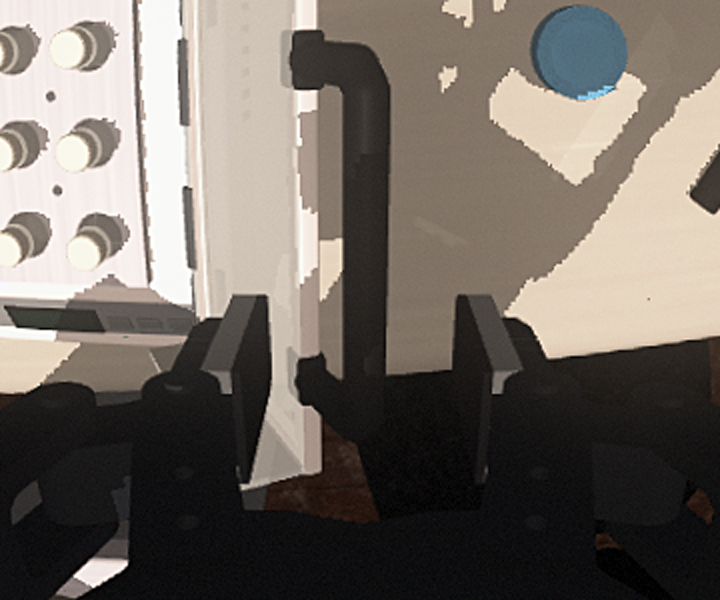

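The bar is at crop column 366, centred between the fingers. I descend and grip.

Emit:
send_rows --pt "0 0 0 1 1.2 30 0.1" --pt "0 0 0 1 1.2 55 0.1" --pt "0 0 0 1 1.2 64 0.1" --pt "0 0 0 1 1.2 64 0.5" --pt "0 0 0 1 1.2 64 1" --pt "0 0 0 1 1.2 64 1" --pt "0 0 0 1 1.2 64 1" --pt "0 0 0 1 1.2 64 1"

```text
clock: 16.1
position: [0.4759, -0.3132, 0.2327]
ee_rot: [-0.001, 0.999, -0.046, 0.001]
wrist_force: [-0.2, 7.1, 1.4]
gripper_width: 0.117
gripper_force: 58.6
```

```bash
cat > arc.py <<'E'
from h import *
import sys
# from current pose: TCP arc so the bar (grasp point g mm behind TCP) follows the hinge circle; prints rows
def arc(angs,tilts,bar0,hinge):
    s=r.observe(); q=s['ee_rot']; R0=R.from_quat([q[1],q[2],q[3],q[0]]); n=R0.apply([0,-1,0]); n[2]=0; n/=np.linalg.norm(n)
    d0=R0.inv().apply(bar0-s['position'])
    for a,t in zip(angs,tilts):
        b=bar0+0; rel=bar0-hinge; 
        # bar position keeps along-axis coordinate
        ax=np.cross(n,[0,0,1]); b=hinge+ax*(rel@ax)+.172*(np.cos(a)*n+np.sin(a)*np.array([0,0,1]))
        dR=R.from_rotvec([t,0,0]); p=b-(R0*dR).apply(d0)
        print(round(np.degrees(a),1),[round(t,3),0,0]+(R0.inv().apply(p-s['position'])*1000).round(1).tolist(), 'bar',b.round(3))
E
python3 - <<'E'
from h import *
s=r.observe(); q=s['ee_rot']; R0=R.from_quat([q[1],q[2],q[3],q[0]]); print(s['position'],q,s['wrist_force'],s['gripper_width'])
print('grasp pt',R0.apply([0,0,-.019])+s['position'],'tool y',R0.apply([0,1,0]))
for t in (-.3,.3): print(t,(R0*R.from_rotvec([t,0,0])).apply([0,0,1]))
E
```

```text
[ 0.47586172 -0.31315073  0.23267005] [-8.74697568e-04  9.98925623e-01 -4.63293191e-02  6.55275514e-04] [-0.2047002   7.09691992  1.37170317] 0.11731166577095238
grasp pt [ 0.47583531 -0.31318278  0.25167001] tool y [-0.09255794 -0.99570566 -0.00180823]
-0.3 [-0.02602464 -0.29263968 -0.95586858]
0.3 [ 0.02868084  0.2958626  -0.95479984]
```

```bash
python3 - <<'E'
from arc import *
h=np.array([.483,-.2315,.098]); A=np.radians([114,108,101,94,87,80,74,70]); b0=np.array([.4755,-.312,.2498])
arc(A,np.linspace(-.02,-.18,8),b0,h)
E
```

```text
114.0 [np.float64(-0.02), 0, 0, 0.0, -10.6, -5.3] bar [ 0.477 -0.301  0.255]
108.0 [np.float64(-0.043), 0, 0, 0.0, -27.0, -11.8] bar [ 0.478 -0.284  0.262]
101.0 [np.float64(-0.066), 0, 0, 0.0, -46.9, -17.1] bar [ 0.48  -0.264  0.267]
94.0 [np.float64(-0.089), 0, 0, 0.0, -67.4, -19.8] bar [ 0.482 -0.243  0.27 ]
87.0 [np.float64(-0.111), 0, 0, 0.0, -88.0, -20.0] bar [ 0.484 -0.223  0.27 ]
80.0 [np.float64(-0.134), 0, 0, 0.0, -108.5, -17.7] bar [ 0.486 -0.202  0.267]
74.0 [np.float64(-0.157), 0, 0, 0.0, -125.6, -13.7] bar [ 0.487 -0.184  0.263]
70.0 [np.float64(-0.18), 0, 0, 0.0, -136.6, -10.1] bar [ 0.488 -0.173  0.26 ]
```

Emit:
send_rows --pt "-0.02 0 0 0 -10.5 -5.3 1" --pt "-0.04 0 0 0 -27 -11.8 1" --pt "-0.066 0 0 0 -47 -17.1 1" --pt "-0.09 0 0 0 -67.5 -19.8 1"

```text
clock: 16.6
position: [0.4825, -0.248, 0.2538]
ee_rot: [0.048, 0.998, -0.047, -0.0]
wrist_force: [1.4, -1.8, -1.5]
gripper_width: 0.114
gripper_force: 58.3
```

Emit:
send_rows --pt "-0.022 0 0 0 -20.4 -2.1 1" --pt "-0.022 0 0 0 -20.4 -2.1 1"

```text
clock: 16.85
position: [0.4848, -0.2259, 0.254]
ee_rot: [0.057, 0.997, -0.045, -0.0]
wrist_force: [-0.1, 0.3, 7.5]
gripper_width: 0.117
gripper_force: 61.2
```

```bash
python3 - <<'E'
from arc import *
s=r.observe(); q=s['ee_rot']; R0=R.from_quat([q[1],q[2],q[3],q[0]]); p=s['position']; print(p,q,s['wrist_force'],s['moment'],s['gripper_width'])
n=np.array([.09,.996,0]); h=np.array([.483,-.2315,.098])
for d in (.017,.019):
  g=R0.apply([0,0,-d])+p; v=g-h; print(d,g,'angle',np.degrees(np.arctan2(v[2],v@n)),'rad',np.hypot(v[2],v@n))
E
```

```text
[ 0.48478182 -0.22587667  0.25400945] [ 5.74167193e-02  9.97319107e-01 -4.53635915e-02 -2.50697450e-04] [-0.09057218  0.29439729  7.5254973 ] [-0.03067526 -0.03864096 -0.05783284] 0.11686536447720584
0.017 [ 0.48487888 -0.22393012  0.27089736] angle 87.44713458471452 rad 0.1730691224618203
0.019 [ 0.4848903  -0.22370111  0.27288417] angle 87.40118550432793 rad 0.17506422512749634
```

```bash
python3 - <<'E'
from arc import *
s=r.observe(); q=s['ee_rot']; R0=R.from_quat([q[1],q[2],q[3],q[0]]); b0=R0.apply([0,0,-.016])+s['position']
arc(np.radians([81,74,67,60,54,49,45,42]),np.linspace(-.025,-.2,8),b0,np.array([.483,-.2315,.098]))
E
```

```text
81.0 [np.float64(-0.025), 0, 0, 0.0, -19.0, -0.2] bar [ 0.487 -0.205  0.268]
74.0 [np.float64(-0.05), 0, 0, -0.0, -39.5, 1.9] bar [ 0.488 -0.184  0.263]
67.0 [np.float64(-0.075), 0, 0, -0.0, -59.6, 6.6] bar [ 0.49  -0.165  0.256]
60.0 [np.float64(-0.1), 0, 0, -0.1, -78.9, 13.7] bar [ 0.492 -0.146  0.247]
54.0 [np.float64(-0.125), 0, 0, -0.1, -94.6, 21.7] bar [ 0.493 -0.131  0.237]
49.0 [np.float64(-0.15), 0, 0, -0.1, -107.0, 29.6] bar [ 0.494 -0.119  0.228]
45.0 [np.float64(-0.175), 0, 0, -0.2, -116.3, 36.6] bar [ 0.495 -0.11   0.22 ]
42.0 [np.float64(-0.2), 0, 0, -0.2, -122.8, 42.3] bar [ 0.496 -0.104  0.213]
```

Emit:
send_rows --pt "-0.025 0 0 0 -19 -0.2 1" --pt "-0.05 0 0 0 -39.5 1.9 1" --pt "-0.075 0 0 0 -59.6 6.6 1" --pt "-0.1 0 0 0 -78.9 13.7 1" --pt "-0.125 0 0 0 -94.6 21.7 1" --pt "-0.15 0 0 0 -107 29.6 1" --pt "-0.175 0 0 0 -116.3 36.6 1" --pt "-0.2 0 0 0 -122.8 42.3 1"

```text
clock: 17.85
position: [0.4964, -0.1099, 0.1972]
ee_rot: [0.156, 0.987, -0.046, -0.004]
wrist_force: [3.5, 0.8, 2.3]
gripper_width: 0.112
gripper_force: 60.9
```

Emit:
send_rows --pt "0 0 0 0 0 0 1" --pt "0 0 0 0 0 0 1"

```text
clock: 18.1
position: [0.4963, -0.1099, 0.1973]
ee_rot: [0.155, 0.987, -0.046, -0.005]
wrist_force: [4.1, 4.3, 3.9]
gripper_width: 0.112
gripper_force: 61.2
```

```bash
python3 - <<'E'
from arc import *
s=r.observe(); q=s['ee_rot']; R0=R.from_quat([q[1],q[2],q[3],q[0]]); p=s['position']; print(p,s['wrist_force'])
n=np.array([.09,.996,0]); h=np.array([.483,-.2315,.098])
for d in (.014,.016,.018):
  g=R0.apply([0,0,-d])+p; v=g-h; print(d,g,'angle',np.degrees(np.arctan2(v[2],v@n)),'rad',np.hypot(v[2],v@n))
g=R0.apply([0,0,-.016])+p
arc(np.radians([41,40]),[0,0],g,h)
m,im=snap('side','s9.png'); cv2.imwrite('pics/c9.png',cv2.resize(im[150:270,275:395],(600,600),interpolation=cv2.INTER_CUBIC))
for a in (35,40,45):
  for t in (-.046,.046): print(a,((proj(m,h+[0.0,0,0]+t*np.array([.996,-.09,0])+.172*(np.cos(np.radians(a))*n+np.sin(np.radians(a))*np.array([0,0,1])))-[275,150])*5).round(0))
E
```

```text
[ 0.4963445  -0.10991082  0.19725102] [4.10679756 4.31064588 3.94355923]
0.014 [ 0.49667038 -0.1056274   0.21057567] angle 41.644365648312665 rad 0.16941280820723797
0.016 [ 0.49671693 -0.10501548  0.21247919] angle 41.984076210516626 rad 0.17113929274089362
0.018 [ 0.49676349 -0.10440357  0.21438271] angle 42.316989671124865 rad 0.17287167318811217
41.0 [0, 0, 0, -0.0, -3.0, 0.8] bar [ 0.497 -0.102  0.211]
40.0 [0, 0, 0, -0.0, -5.5, 2.3] bar [ 0.497 -0.1    0.209]
35 [305. 264.]
35 [148. 240.]
40 [310. 237.]
40 [153. 213.]
45 [316. 211.]
45 [159. 187.]
```

View pics/c9.png

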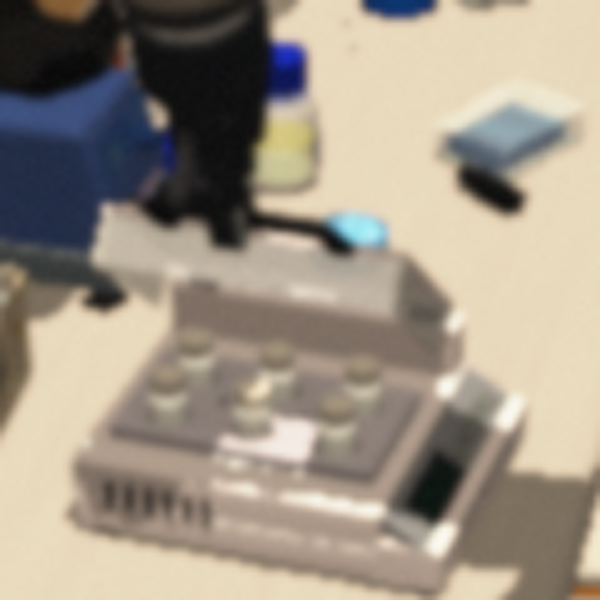

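The side crop shows the lid held open with all six vials seated. The bar passes through about (265,220) and (300,227), which fits 41.5–42 degrees. One small final step brings it to 40.

Emit:
send_rows --pt "0 0 0 0 -2 0.6 1" --pt "0 0 0 0 -4 1.4 1" --pt "0 0 0 0 -5 2 1" --pt "0 0 0 0 -5 2 1" --pt "0 0 0 0 -5 2 1" --pt "0 0 0 0 -5 2 1" --pt "0 0 0 0 -5 2 1" --pt "0 0 0 0 -5 2 1"

```text
clock: 19.15
position: [0.4966, -0.1067, 0.1935]
ee_rot: [0.156, 0.987, -0.046, -0.005]
wrist_force: [6.1, 1.7, 2.3]
gripper_width: 0.118
gripper_force: 60.8
```

```bash
python3 - <<'E'
from arc import *
s=r.observe(); q=s['ee_rot']; R0=R.from_quat([q[1],q[2],q[3],q[0]]); p=s['position']; print(p,s['wrist_force'],np.abs(s['joint_velocities']).max(),s['gripper_force'])
n=np.array([.09,.996,0]); h=np.array([.483,-.2315,.098])
for d in (.014,.016,.018):
  g=R0.apply([0,0,-d])+p; v=g-h; print(d,'angle',np.degrees(np.arctan2(v[2],v@n)),'rad',np.hypot(v[2],v@n))
E
```

```text
[ 0.49663151 -0.10669472  0.19350097] [6.14719749 1.65707751 2.29090398] 0.0018771915166862444 60.841612815856934
0.014 angle 39.96611665195267 rad 0.1694145662032436
0.016 angle 40.322001675143504 rad 0.1711120837463004
0.018 angle 40.67088179153845 rad 0.17281607313559172
```

The lid is held still at about 40 degrees with a firm grip, so I'm handing in.

```bash
python3 -c "
from station import r
print(r.close_job())"
```

```text
the job is handed in; nothing more can be done
None
```

Both spare vials are fully down in wells 1 and 3, and the lid is held still in the gripper at about 40 degrees (my estimate from arm pose and hinge geometry, good to about a degree); the job was handed in at 19 s.

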